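# Close the casting mould with the weighted cover

## Robot

A 6-joint arm with a two-finger parallel gripper is mounted at the origin on the work surface. World frame = base frame: x ahead of the robot, y to its left, z up, the work surface at z = 0. Lengths are in m, angles in degrees, forces in N, time in s.
With the tool pointing down it reaches from about 0.4 to 0.825 m from the base axis. Payload 7 kg.
Tool frame: the origin (TCP) lies midway between the tips of the shut fingers; the grasp point (between the pads) lies 19 mm behind it; z points along the fingers, y is the line along which they close (so a half turn about z gives the same grasp; the last joint's range is limited). The gripper opens to 88 mm and grips with 3 to 60 N. Pads are 19 mm wide; open, the fingers measure 130 mm over their backs; the gripper's body (78 mm by 193 mm) begins 47 mm behind the grasp point.
Start: joints at [-47.779, 20.546, 0.682, 0, -70.136, -16.507], TCP at [0.293, -0.608, 0.227] pointing down, gripper open.
Joint ranges: [-176.03, 176.03], [-82.01, 121.73], [-58.28, 71.71], [-173.87, 95.51], [-174.79, -0.11], [-173.66, 173.66]. Speed limits (degrees/s): [136.94, 136.94, 172.46, 180, 180, 180].

## Interface

Orientations are given as [roll, pitch, yaw] about the fixed x, y, z axes, in that order (R = Rz(yaw) Ry(pitch) Rx(roll)).
In Python, from plant import ctrl gives the robot as it stands. The module is installed in compiled form; this text tells all that it offers.
- The arm moves only by the tool play_rows, never from a script. Its argument "commands" is a list that holds one entry, the list of rows, each a list of 7 numbers: the turn, a rotation vector about the tool's x, y, z in rad, then the shift along the tool's x, y, z in cm, then the finger opening in cm, from 0 to 8.76. In form: [[[ax, ay, az, x, y, z, grip], ...]]. A call has 1 to 8 rows; each row is the pose to reach, as a shift and turn from the pose commanded when the call began, along the tool's axes at that moment; what a row does not reach only later rows make up. A row lasts 1/12 s, in which the tool goes at most 41.7 mm and 7.16 degrees, less where a joint would pass 70% of its speed; a pose out of reach is approached as far as the arm can. A call with a gripper value outside its range is refused whole. The fingers move at their own pace and stop on an object; the grip force is fixed at half the most. Time passes only in rows, so rows that repeat a pose let the fingers close. It gives the time, the measured TCP pose, the force, the opening and the grip force at its end, in the units of the state.
- ctrl.get_obs(): the state, without advancing time (a new reading comes with each control period).
- ctrl.snapshot(name): name is "scene" or "side" or "wrist"; returns a dict with "color" (480x640x3 uint8, red, green, blue), "camera_matrix" (3x3 intrinsics, pixels), "origin" and "rotation" of the camera in the world; the wrist camera has in their place "hand_eye" (4x4, takes a point from camera to tool coordinates, whose origin is the TCP and whose axes are the flange's). Camera axes: x right, y down, z forward; pixel columns grow to the right and rows downward; lengths in m; the calibration is good to about 2 mm. The wrist camera is an equidistant fisheye: a pixel r from the principal point sees the ray r / f radians off the axis. A picture is of the moment at which its call begins: read the wrist's pose just before it. There is no depth.
- ctrl.close_job(): hands the job in; it is judged then, once.
Trained networks look in a picture, given as the dict that the camera call returned (one of the last four; its "shot" number tells which), for a name from the list of things; names that differ only in an ending like _2 or _b are one class to them, and where a whole thing is asked for, a point or a joint stands for the part that bears it (a point fixed in the world has none). Each returns a list of dicts, best first, with "conf" (0 to 1); they miss things now and then, are a little off and sometimes report something else, mostly with a low value. They report only what shows in the picture. A call takes as long as a camera call.
- ctrl.find_in(picture, name): "bbox" ([left, top, width, height] in pixels, round what is visible of it).
The state is a dict: "clock": time; "joint_pos": joint angles; "qvel": joint speeds; "tau": joint torques, N m; "tool_pos": TCP position; "orientation": TCP orientation; "force": force on the tool from outside, world axes, zero at the start; "moment": the same for the moment, N m; "opening": finger opening in m; "gripper_force": force on a finger pad.
Only numpy, scipy, OpenCV 4.12 (cv2) and the standard library are available. Lean on these libraries where they do the work, as an engineer would, in place of code of your own. Each camera call takes 0.05 s, during which the arm holds its last target. There are 200 camera calls.

## Task

Two covers on the casting bench look alike, but one has a steel core and one is hollow: feel which is the heavier by lifting, and lower the heavier one gently onto the mould so that both dowel pins come up through its two holes and it lies fully home and flush on the rim, its own weight holding down the sprung pad. Leave the lighter cover lying flat where it was (put it back in the same spot if you lifted it), let go of everything, and do not disturb the other loose things on the bench.

Things in the scene. Friction and masses are not known exactly. Their poses are not given: they have to be found in the camera images.
- cover_a: one of two look-alike covers of olive cast resin: plate 200 x 100 x 14 mm (x, y, z), lying flat on the table; a cross-bar grip in its middle, 20 mm thick (x), 70 mm long (y), z 14 to 50 mm, is pinched from above. Two 12.2 mm through holes, chamfered, on the long axis at x = -80 and +80 mm. Origin: centre of the underside; x along the plate, z up. Half a turn makes no difference
- cover_b: the other cover: same shape, size and axes as cover_a, nothing to tell them apart but weight. One of the two has a steel core and weighs 0.64 to 0.86 kg, the other is hollow and weighs 0.31 to 0.41 kg. They lie in either order
- mould: grey casting mould with plywood sides, fixed, in any of three places in a row with the covers: 220 (x) x 110 (y; 123 with side boards) x 45 mm high, with a sprung pad in the middle. Origin: centre of the underside; x along its length, z up. Its flat rim at z = 45 mm carries the cover: a seated cover has its underside at z = 45 mm and the pin tops 4 mm proud of its plate
- mould_rim (a point): centre of the mould's rim, at x = y = 0, z = 45 mm on it. Two upright 10 mm steel pins rise 18 mm above the rim, 160 mm apart on the mould's x axis, tips tapered to 5 mm over the last 3 mm. Rigid, but set as a pair in black slots: their midpoint is anywhere from -9 to +9 mm along the mould's x from here, unmeasured: find it by touch or sight
- pad (a joint): olive tile 100 x 70 mm in the middle of the mould, a press pad on a vertical spring: 0 = up, its top 6 mm above the rim; 0.006 m = pushed down level with the rim. The spring lifts with 4.8 N at 0 and 5.4 N at 0.006, so the heavy cover's own weight holds it down, and the hollow cover is lifted off the rim again
- brush: loose paint brush about 170 mm long lying on the table along x between two places of the row; leave alone. Origin near its middle, underside
- knife: loose yellow utility knife, 160 x 22 x 14 mm, lying along x between two places of the row; leave alone. Origin: middle of the handle, underside
- cup: loose black mixing cup, 76 mm rim, 100 mm high, at the left side; origin: centre of its underside
- jar: loose gold jar, 64 mm diameter, 90 mm high, at the right side; origin: centre of its underside
- tape_roll: flat red roll of tape, 90 mm diameter, 30 mm high, at the right side; origin: centre of its underside

How it is judged:
By the outcome, as a careful person would: the job done as asked, in the order asked, and still so for the second after the job is handed in, with the robot touching nothing.
It also fails if it takes over 67 s, if anything falls off the work surface, if the arm or the gripper's body presses on something with over 40 N, if the wrist force passes 120 N, or if a joint passes its speed limit or range.

## Working session

There is one attempt and no reset: what is moved stays moved. The work goes in short steps, Python scripts to look and compute and a tool call to move; the robot and the scene stay as the last step left them, time stands still between calls to the robot, and variables do not carry over. Pictures are saved under pics/ and viewed, at most 10 in all, crops included, and the job is handed in when it is done.

Besides the shell and the picture viewer there is one more tool, called after "Call:" as name([rows], argument=value, ...), one row to a line, values as JSON. play_rows: Moves the arm, as the interface text tells. Its arguments: {"type":"object","properties":{"commands":{"type":"array","items":{"type":"array","items":{"type":"array","items":{"type":"number"}}}}},"required":["commands"]}

```bash
mkdir -p pics; python3 - <<'E'
from plant import ctrl
import cv2,pickle,numpy as np
o=ctrl.get_obs(); print({k:np.round(v,4) for k,v in o.items()})
d={}
for n in("scene","side"):
    p=ctrl.snapshot(n); d[n]=p
    print(n,p["camera_matrix"].tolist(),np.round(p["origin"],4).tolist(),np.round(p["rotation"],4).tolist())
    for t in("cover_a","mould","pad","brush","knife","cup","jar","tape_roll"):
        print(t,[(np.round(r["bbox"]).tolist(),round(r["conf"],2)) for r in ctrl.find_in(p,t)][:3])
    cv2.imwrite(f"pics/{n}0.png",p["color"][:,:,::-1])
pickle.dump(d,open("d0.pkl","wb"))
E
```

```text
{'clock': np.float64(0.0), 'joint_pos': array([-4.77795e+01,  2.05910e+01,  6.33900e-01, -1.95000e-02,
       -7.01350e+01, -1.65098e+01]), 'qvel': array([ 0.0256, -0.0279, -0.0284, -0.1064, -0.0283, -0.0179]), 'tau': array([ 1.90000e-03, -5.82722e+01,  2.93065e+01,  6.99710e+00,
        7.10000e-03, -2.00000e-04]), 'tool_pos': array([ 0.2926, -0.6077,  0.2256]), 'orientation': array([ 1.799065e+02, -8.600000e-03, -1.542959e+02]), 'force': array([-0.5957,  0.2292,  0.665 ]), 'moment': array([ 0.0128, -0.0237,  0.0525]), 'gripper_force': np.float64(0.0), 'opening': np.float64(0.0875)}
scene [[503.3660413117338, 0.0, 315.9167606427531], [0.0, 503.3660413117338, 243.73979906522285], [0.0, 0.0, 1.0]] [1.128, 0.3986, 0.9716] [-140.0737, -0.3472, 123.6514]
cover_a [([244.0, 258.0, 87.0, 81.0], 0.65), ([360.0, 286.0, 78.0, 86.0], 0.64), ([225.0, 248.0, 46.0, 46.0], 0.29)]
mould [([173.0, 195.0, 99.0, 87.0], 0.72)]
pad [([202.0, 208.0, 45.0, 39.0], 0.58), ([317.0, 282.0, 54.0, 54.0], 0.45)]
brush [([320.0, 278.0, 50.0, 59.0], 0.88), ([178.0, 148.0, 27.0, 36.0], 0.37)]
knife [([226.0, 247.0, 44.0, 45.0], 0.94)]
cup [([243.0, 258.0, 89.0, 82.0], 0.64)]
jar [([176.0, 147.0, 30.0, 39.0], 0.85)]
tape_roll [([144.0, 192.0, 33.0, 32.0], 0.58)]
side [[447.0402346504159, 0.0, 316.55848859296196], [0.0, 447.0402346504159, 248.04112633056533], [0.0, 0.0, 1.0]] [0.0949, 0.6694, 0.9726] [-138.9577, 0.6329, -147.4916]
cover_a [([254.0, 218.0, 80.0, 55.0], 0.83), ([219.0, 289.0, 84.0, 64.0], 0.8)]
mould [([306.0, 179.0, 86.0, 59.0], 0.77)]
pad [([333.0, 183.0, 39.0, 25.0], 0.68)]
brush [([258.0, 265.0, 52.0, 35.0], 0.81)]
knife [([299.0, 211.0, 42.0, 23.0], 0.57)]
cup [([182.0, 384.0, 39.0, 47.0], 0.87)]
jar [([406.0, 154.0, 24.0, 32.0], 0.61)]
tape_roll [([360.0, 155.0, 28.0, 21.0], 0.97), ([309.0, 173.0, 82.0, 63.0], 0.55)]
```

View pics/scene0.png

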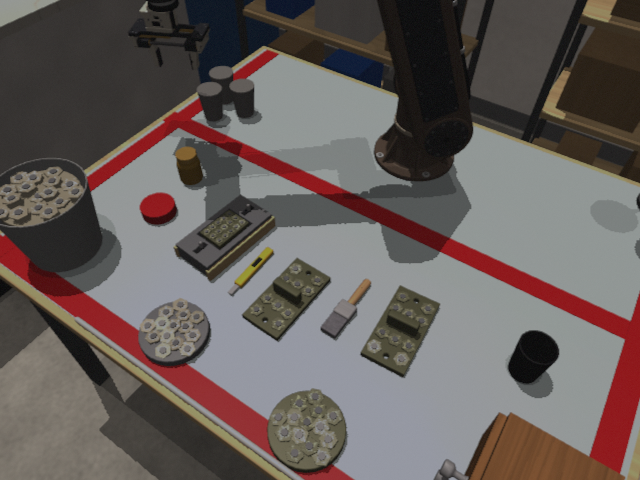

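View pics/side0.png

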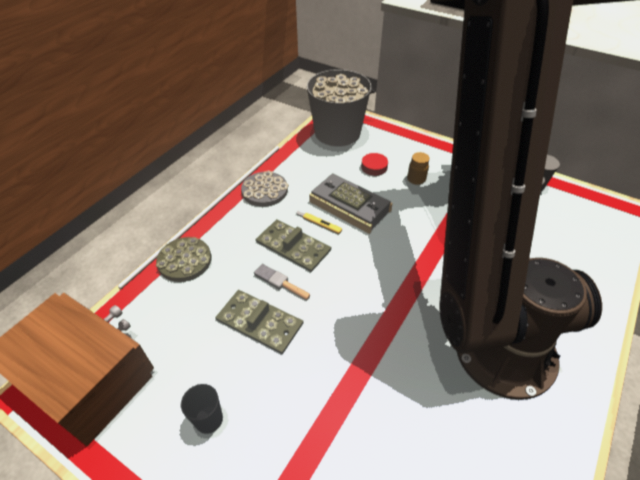

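The scene shows the mould at about (225,235), a cover at (287,297) and another at (400,330). The side view shows the mould at (350,200) and the covers at (293,245) and (260,320). I'll triangulate the bar tops and pad centre, then view an enlarged crop.

```bash
cat > h.py <<'E'
import numpy as np,cv2
from scipy.spatial.transform import Rotation as R
def pose(p):
    r=np.asarray(p["rotation"]); return (R.from_euler("xyz",r,degrees=True).as_matrix() if r.shape==(3,) else r),np.asarray(p["origin"])
def ray(p,uv):
    K=p["camera_matrix"];M,o=pose(p)
    d=M@np.linalg.inv(K)@np.array([*uv,1.]);return o,d/np.linalg.norm(d)
def proj(p,X):
    M,o=pose(p);c=(np.asarray(X)-o)@M;q=c@np.asarray(p["camera_matrix"]).T;return q[...,:2]/q[...,2:]
def plane(p,uv,z):
    o,d=ray(p,uv);return o+d*(z-o[2])/d[2]
def tri(rs):
    A=sum(np.eye(3)-np.outer(d,d) for o,d in rs);b=sum((np.eye(3)-np.outer(d,d))@o for o,d in rs)
    x=np.linalg.solve(A,b);return x,[np.linalg.norm(np.cross(x-o,d)) for o,d in rs]
def wray(p,obs,uv):
    K=p["camera_matrix"];H=np.asarray(p["hand_eye"])
    v=np.array([(uv[0]-K[0,2])/K[0,0],(uv[1]-K[1,2])/K[1,1]]);t=np.linalg.norm(v)
    c=np.array([*(v/t*np.sin(t)),np.cos(t)]) if t>1e-9 else np.array([0,0,1.])
    M=R.from_euler("xyz",obs["orientation"],degrees=True).as_matrix()
    return M@H[:3,3]+obs["tool_pos"],M@(H[:3,:3]@c)
def wproj(p,obs,X):
    K=p["camera_matrix"];H=np.asarray(p["hand_eye"])
    M=R.from_euler("xyz",obs["orientation"],degrees=True).as_matrix()
    t=(np.asarray(X)-obs["tool_pos"])@M; c=(t-H[:3,3])@H[:3,:3]
    r=np.linalg.norm(c[...,:2],axis=-1,keepdims=True);th=np.arctan2(r,c[...,2:])
    return c[...,:2]/np.maximum(r,1e-9)*th*K[0,0]+np.array([K[0,2],K[1,2]])
E
python3 - <<'E'
import pickle,cv2,numpy as np
from h import *
d=pickle.load(open("d0.pkl","rb"));s,t=d["scene"],d["side"]
for n,a,b in(("c1",(290,284),(292,235)),("c2",(405,316),(258,312)),("pad",(224,229),(351,193)),("jar",(187,154),(420,158)),("tape",(158,203),(375,160))):
    x,e=tri([ray(s,a),ray(t,b)]);print(n,x.round(3),np.round(e,4))
for q in((360,283),(335,328),(270,251),(232,290)): print("brush/knife ends",plane(s,q,.01).round(3))
c=cv2.resize(s["color"][185:380,165:445],None,fx=2.8,fy=2.8,interpolation=cv2.INTER_CUBIC);cv2.imwrite("pics/sc.png",c[:,:,::-1])
E
```

```text
c1 [ 0.617 -0.004  0.056] [0.0008 0.0008]
c2 [0.545 0.246 0.05 ] [0.0012 0.0012]
pad [ 0.566 -0.242  0.049] [0.0041 0.0041]
jar [ 0.442 -0.467  0.089] [0.0002 0.0002]
tape [ 0.586 -0.447  0.035] [0.0003 0.0003]
brush/knife ends [0.497 0.109 0.01 ]
brush/knife ends [0.631 0.125 0.01 ]
brush/knife ends [ 0.537 -0.123  0.01 ]
brush/knife ends [ 0.679 -0.126  0.01 ]
```

View pics/sc.png

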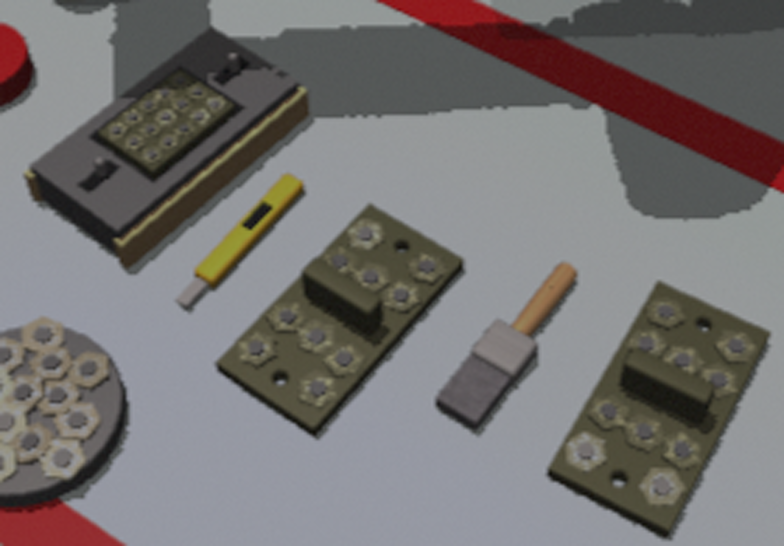

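The enlarged crop (scale 2.8, offset (165,185)) shows c1 holes at (401,246) and (280,378), c2 holes at (704,324) and (619,478), and mould pins at (233,65) and (100,172).

```bash
python3 - <<'E'
import pickle,numpy as np
from h import *
d=pickle.load(open("d0.pkl","rb"));s=d["scene"]
f=lambda u,v,z:plane(s,(u/2.8+165-.3,v/2.8+185-.3),z)
for n,a,b,z in(("c1",(401,246),(280,378),.014),("c2",(704,324),(619,478),.014),("pins base",(233,72),(96,184),.045),("mould edges mid",(258,59),(76,204),.045)):
    A,B=f(*a,z),f(*b,z);print(n,A.round(4),B.round(4),"mid",((A+B)/2).round(4),"len",np.linalg.norm(A-B).round(4),"yaw",np.degrees(np.arctan2(*(B-A)[1::-1])).round(2))
from plant import ctrl
print(ctrl.get_obs()["orientation"])
E
```

```text
c1 [ 0.5422 -0.0071  0.014 ] [ 0.7021 -0.0134  0.014 ] mid [ 0.6222 -0.0102  0.014 ] len 0.1599 yaw -2.25
c2 [0.4703 0.2411 0.014 ] [0.6298 0.2497 0.014 ] mid [0.55   0.2454 0.014 ] len 0.1598 yaw 3.09
pins base [ 0.4839 -0.2308  0.045 ] [ 0.6512 -0.2449  0.045 ] mid [ 0.5676 -0.2378  0.045 ] len 0.1679 yaw -4.83
mould edges mid [ 0.4583 -0.2221  0.045 ] [ 0.6767 -0.2441  0.045 ] mid [ 0.5675 -0.2331  0.045 ] len 0.2196 yaw -5.76
[ 1.79998310e+02  6.34688093e-04 -1.54283665e+02]
```

```bash
cat >> h.py <<'E'
def mv(x,y,z,yaw,obs=None):
    from plant import ctrl
    o=obs or ctrl.get_obs(); M=R.from_euler("xyz",o["orientation"],degrees=True)
    T=R.from_euler("xyz",[180,0,yaw],degrees=True)
    rv=(M.inv()*T).as_rotvec(); t=M.inv().apply(np.array([x,y,z])-o["tool_pos"])*100
    print("rot",rv.round(4).tolist(),"cm",t.round(2).tolist(),"rows~",round(max(np.linalg.norm(t)/4.17,np.degrees(np.linalg.norm(rv))/7.16),1))
E
python3 -c "
from h import *
mv(.567,-.237,.25,-95.5)"
```

```text
rot [0.0, 0.0, -1.026] cm [-40.8, 21.54, -2.34] rows~ 11.1
```

Call:
play_rows([
  [[0,0,-1.02,-40.8,21.5,-2.4,8.7],[0,0,-1.02,-40.8,21.5,-2.4,8.7],[0,0,-1.02,-40.8,21.5,-2.4,8.7],[0,0,-1.02,-40.8,21.5,-2.4,8.7],[0,0,-1.02,-40.8,21.5,-2.4,8.7],[0,0,-1.02,-40.8,21.5,-2.4,8.7],[0,0,-1.02,-40.8,21.5,-2.4,8.7],[0,0,-1.02,-40.8,21.5,-2.4,8.7]],
])

```text
clock: 1.57
tool_pos: [0.4918, -0.3387, 0.2444]
orientation: [-180.0, -0.0, -96.6]
force: [1.0, -0.4, -0.5]
opening: 0.087
gripper_force: 0.0
```

```bash
python3 -c "
from h import *
mv(.567,-.237,.25,-95.5)"
```

```text
rot [-0.0007, -0.0002, -0.0198] cm [-10.97, -6.3, -0.56] rows~ 3.0
```

Call:
play_rows([
  [[0,0,-0.02,-10.5,-6.0,-0.5,8.7],[0,0,-0.02,-10.5,-6.0,-0.5,8.7],[0,0,-0.02,-10.5,-6.0,-0.5,8.7],[0,0,-0.02,-10.5,-6.0,-0.5,8.7],[0,0,-0.02,-10.5,-6.0,-0.5,8.7],[0,0,-0.02,-10.5,-6.0,-0.5,8.7]],
])

```text
clock: 2.07
tool_pos: [0.5631, -0.2434, 0.2487]
orientation: [180.0, -0.0, -95.8]
force: [0.3, -0.3, 0.1]
opening: 0.0869
gripper_force: 0.0
```

```bash
python3 - <<'E'
from h import *
from plant import ctrl
import pickle
o=ctrl.get_obs();p=ctrl.snapshot("wrist");pickle.dump((o,p),open("w1.pkl","wb"))
print(o["tool_pos"],o["orientation"],p["camera_matrix"],p["hand_eye"])
print(wproj(p,o,np.array([[.484,-.231,.063],[.651,-.245,.063],[.567,-.237,.045],[.617,-.008,.05]])))
cv2.imwrite("pics/w1.png",p["color"][:,:,::-1])
mv(.619,-.008,.2,-92.2)
E
```

```text
[ 0.56311727 -0.24340088  0.24874324] [ 1.79978656e+02 -2.03351844e-03 -9.57938032e+01] [[371.64829954   0.         315.59692458]
 [  0.         371.64829954 235.02728509]
 [  0.           0.           1.        ]] [[ 5.04595560e-04 -9.56288011e-01 -2.92426034e-01  7.86497499e-02]
 [ 9.99999869e-01  5.07129051e-04  6.71419764e-05  9.25452240e-04]
 [ 8.40906702e-05 -2.92426030e-01  9.56288142e-01 -1.58593341e-01]
 [ 0.00000000e+00  0.00000000e+00  0.00000000e+00  1.00000000e+00]]
[[397.15241523 213.04404885]
 [224.62009589 215.98290169]
 [311.3704166  210.77646736]
 [290.81487821 394.94655287]]
rot [0.0004, -0.0001, -0.0638] cm [-24.06, -3.19, 4.88] rows~ 5.9
```

View pics/w1.png

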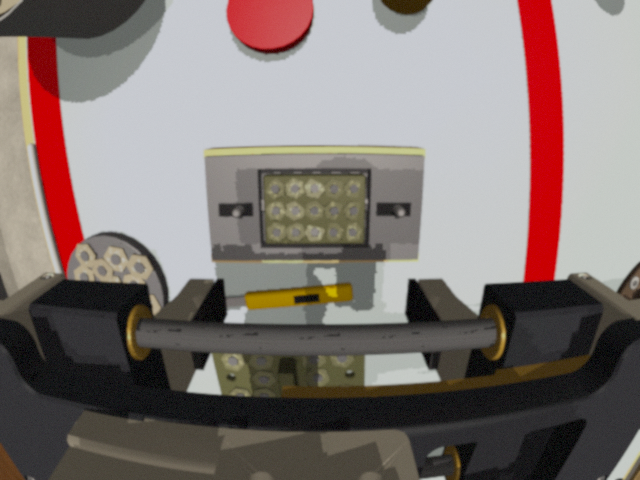

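The wrist view shows the mould (rim 205–424 × 150–260), with the pins at about (401,210) and (237,211). I'll move over cover 1 and take a closer crop of the mould.

Call:
play_rows([
  [[0,0,-0.06,-24.0,-3.2,3.0,8.7],[0,0,-0.06,-24.0,-3.2,3.0,8.7],[0,0,-0.06,-24.0,-3.2,3.0,8.7],[0,0,-0.06,-24.0,-3.2,3.0,8.7],[0,0,-0.06,-24.0,-3.2,3.0,8.7],[0,0,-0.06,-24.0,-3.2,3.0,8.7],[0,0,-0.06,-24.0,-3.2,3.0,8.7],[0,0,-0.06,-24.0,-3.2,3.0,8.7]],
])

```text
clock: 2.78
tool_pos: [0.6193, -0.0077, 0.2184]
orientation: [179.9, -0.0, -92.3]
force: [-0.1, -0.3, 0.7]
opening: 0.0871
gripper_force: 0.0
```

```bash
python3 - <<'E'
from h import *
from plant import ctrl
import pickle
o=ctrl.get_obs();p=ctrl.snapshot("wrist");pickle.dump((o,p),open("w2.pkl","wb"))
print(o["tool_pos"],o["orientation"],o["clock"])
_,q=pickle.load(open("w1.pkl","rb"))
X=np.array([[.542,-.007,.014],[.702,-.0134,.014],[.619,-.008,.05]]);print(wproj(p,o,X))
A=cv2.resize(q["color"][145:265,200:430],None,fx=3.4,fy=3.4,interpolation=cv2.INTER_CUBIC)[:,:780]
B=p["color"][130:275,190:450];B=cv2.resize(B,None,fx=3,fy=3,interpolation=cv2.INTER_CUBIC)[:190*0+435-0]
A=A[:408]; 
cv2.imwrite("pics/w12.png",np.vstack([cv2.resize(A,(780,408)),B])[:,:,::-1])
cv2.imwrite("pics/A.png",A[:,:,::-1]);cv2.imwrite("pics/B.png",B[:,:,::-1]);print(A.shape,B.shape)
E
```

```text
[ 0.61928892 -0.00768335  0.21841236] [ 1.79949592e+02 -1.69165940e-02 -9.23435245e+01] 2.7833
[[390.97091957 202.0980072 ]
 [232.76093847 202.28286088]
 [314.74810474 212.10066043]]
(408, 780, 3) (435, 780, 3)
```

View pics/A.png

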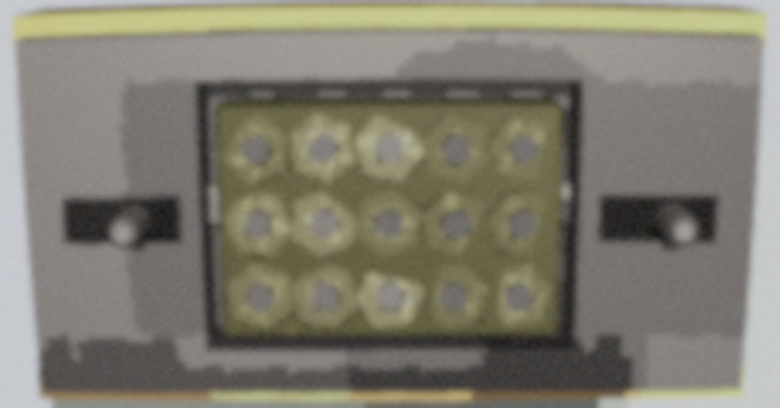

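View pics/B.png

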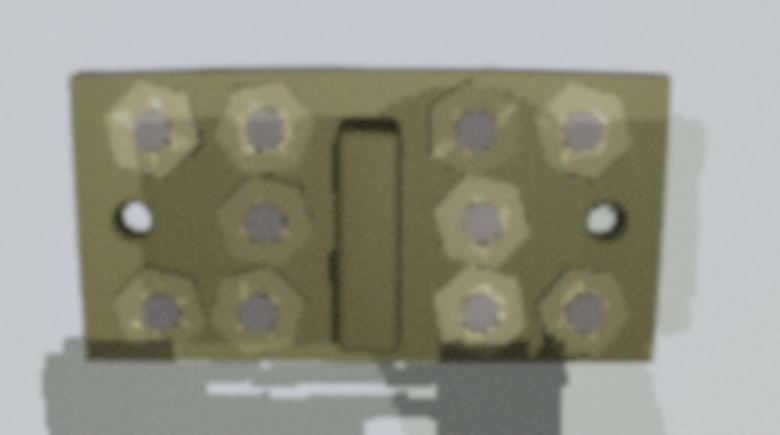

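A (scale 3.4, offset (200,145)) shows the slots centred at (122,221) and (658,221), with pin tips at (123,233) and (684,230). B (scale 3, offset (190,130)) shows holes at (136,218) and (605,220), and the bar top centred at (368,240).

```bash
python3 - <<'E'
from h import *
import pickle
o1,p1=pickle.load(open("w1.pkl","rb"));o2,p2=pickle.load(open("w2.pkl","rb"))
d=pickle.load(open("d0.pkl","rb"))
def pl(r,z): return r[0]+r[1]*(z-r[0][2])/r[1][2]
a=lambda u,v,z:pl(wray(p1,o1,((u+.5)/3.4+200-.5,(v+.5)/3.4+145-.5)),z)
b=lambda u,v:wray(p2,o2,((u+.5)/3+190-.5,(v+.5)/3+130-.5))
def rep(n,A,B):print(n,A.round(4),B.round(4),"mid",((A+B)/2).round(4),"len",np.linalg.norm(A-B).round(4),"yaw",np.degrees(np.arctan2(*(A-B)[1::-1])).round(2))
rep("slots",a(122,221,.045),a(658,221,.045))
rep("pintips",a(123,233,.063),a(684,230,.063))
rep("padx",a(220,218,.051),a(561,218,.051))
rep("edge top",a(20,40,.045),a(763,38,.045))
rep("edge bot",a(42,388,.045),a(740,388,.045))
rep("holes",pl(b(136,218),.014),pl(b(605,220),.014))
print("bar@.05",pl(b(368,240),.05))
s,t=d["scene"],d["side"]
print("hole tri",*[tri([b(u,v),ray(s,(x/2.8+165-.3,y/2.8+185-.3))]) for u,v,x,y in((605,220,401,246),(136,218,280,378))])
print("bar tri",tri([b(368,240),ray(s,(290,284))]))
mx=(pl(b(136,218),.014)+pl(b(605,220),.014))/2
E
```

```text
slots [ 0.6435 -0.2463  0.045 ] [ 0.4843 -0.2302  0.045 ] mid [ 0.5639 -0.2383  0.045 ] len 0.16 yaw -5.78
pintips [ 0.6394 -0.2465  0.063 ] [ 0.4803 -0.2314  0.063 ] mid [ 0.5598 -0.239   0.063 ] len 0.1598 yaw -5.44
padx [ 0.6129 -0.2453  0.051 ] [ 0.5142 -0.2353  0.051 ] mid [ 0.5635 -0.2403  0.051 ] len 0.0992 yaw -5.78
edge top [ 0.6665 -0.3041  0.045 ] [ 0.4493 -0.2827  0.045 ] mid [ 0.5579 -0.2934  0.045 ] len 0.2183 yaw -5.63
edge bot [ 0.6783 -0.196   0.045 ] [ 0.4599 -0.174   0.045 ] mid [ 0.5691 -0.185   0.045 ] len 0.2195 yaw -5.76
holes [ 0.6997 -0.0132  0.014 ] [ 0.5416 -0.0061  0.014 ] mid [ 0.6206 -0.0096  0.014 ] len 0.1582 yaw -2.6
bar@.05 [ 0.62108537 -0.01034788  0.05      ]
hole tri (array([ 0.54223163, -0.00653339,  0.0148138 ]), [np.float64(0.0005191376680465799), np.float64(0.0005191376680467899)]) (array([ 0.70067615, -0.01349822,  0.01221798]), [np.float64(0.000869120942638965), np.float64(0.0008691209426389138)])
bar tri (array([ 0.61797243, -0.00826432,  0.05293272]), [np.float64(0.004084157962812438), np.float64(0.004084157962812605)])
```

```bash
python3 -c "
from h import *
mv(.621,-.010,.020,-92.6)"
```

```text
rot [0.0005, -0.0003, 0.0033] cm [0.11, -0.2, 19.87] rows~ 4.8
```

Call:
play_rows([
  [[0,0,0.003,0.1,-0.2,4,8.7],[0,0,0.003,0.1,-0.2,8,8.7],[0,0,0.003,0.1,-0.2,12,8.7],[0,0,0.003,0.1,-0.2,15,8.7],[0,0,0.003,0.1,-0.2,17.5,8.7],[0,0,0.003,0.1,-0.2,19,8.7],[0,0,0.003,0.1,-0.2,19.8,8.7],[0,0,0.003,0.1,-0.2,19.8,7]],
])

```text
clock: 3.5
tool_pos: [0.6202, -0.0113, 0.0194]
orientation: [179.8, -0.1, -92.7]
force: [-0.1, 0.2, 0.4]
opening: 0.084
gripper_force: 0.0
```

Call:
play_rows([
  [[0,0,0,0,0,0,0],[0,0,0,0,0,0,0],[0,0,0,0,0,0,0],[0,0,0,0,0,0,0],[0,0,0,0,0,0,0],[0,0,0,0,0,0,0],[0,0,0,0,0,0,0],[0,0,0,0,0,0,0]],
])

```text
clock: 4.17
tool_pos: [0.6214, -0.0091, 0.021]
orientation: [-180.0, 0.0, -92.6]
force: [-0.2, -0.2, 0.7]
opening: 0.0326
gripper_force: 0.0
```

Call:
play_rows([
  [[0,0,0,0,0,0,0],[0,0,0,0,0,0,0],[0,0,0,0,0,0,0],[0,0,0,0,0,0,0],[0,0,0,0,0,0,0],[0,0,0,0,0,0,0]],
])

```text
clock: 4.67
tool_pos: [0.6215, -0.0092, 0.0209]
orientation: [-180.0, 0.0, -92.6]
force: [0.5, 0.4, 0.3]
opening: 0.0198
gripper_force: 30.0
```

Call:
play_rows([
  [[0,0,0,0,0,-1,0],[0,0,0,0,0,-2,0],[0,0,0,0,0,-3,0],[0,0,0,0,0,-3,0],[0,0,0,0,0,-3,0],[0,0,0,0,0,-3,0],[0,0,0,0,0,-3,0]],
])

```text
clock: 5.25
tool_pos: [0.621, -0.0093, 0.0505]
orientation: [180.0, -0.0, -92.6]
force: [-0.5, 0.4, -3.1]
opening: 0.0201
gripper_force: 30.0
```

Call:
play_rows([
  [[0,0,0,0,0,0,0],[0,0,0,0,0,0,0]],
])

```text
clock: 5.42
tool_pos: [0.6211, -0.0093, 0.0504]
orientation: [180.0, -0.0, -92.6]
force: [0.2, -0.3, -3.4]
opening: 0.0199
gripper_force: 30.0
```

Call:
play_rows([
  [[0,0,0,0,0,0,0],[0,0,0,0,0,0,0]],
])

```text
clock: 5.58
tool_pos: [0.6213, -0.0092, 0.0507]
orientation: [180.0, -0.0, -92.6]
force: [0.0, -0.3, -3.5]
opening: 0.0199
gripper_force: 30.0
```

3.6 N is about 0.37 kg, so this is the hollow cover. I'll put it back.

Call:
play_rows([
  [[0,0,0,0,0,1,0],[0,0,0,0,0,2,0],[0,0,0,0,0,2.6,0],[0,0,0,0,0,2.9,0],[0,0,0,0,0,3.0,0],[0,0,0,0,0,3.0,0],[0,0,0,0,0,3.0,0],[0,0,0,0,0,3.0,0]],
])

```text
clock: 6.25
tool_pos: [0.6202, -0.0095, 0.0208]
orientation: [179.9, -0.0, -92.6]
force: [-5.6, 1.2, 5.8]
opening: 0.0198
gripper_force: 30.0
```

Call:
play_rows([
  [[0,0,0,0,0,0,5],[0,0,0,0,0,0,5],[0,0,0,0,0,0,8.7],[0,0,0,0,0,0,8.7],[0,0,0,0,0,0,8.7],[0,0,0,0,0,0,8.7],[0,0,0,0,0,-2,8.7],[0,0,0,0,0,-5,8.7]],
])

```text
clock: 6.92
tool_pos: [0.6191, -0.0097, 0.0683]
orientation: [179.6, -0.1, -92.6]
force: [1.0, -0.1, 0.2]
opening: 0.0677
gripper_force: 0.0
```

```bash
python3 -c "
from h import *
mv(.621,-.010,.218,-92.6)
mv(.55,.2454,.218,-86.9)"
```

```text
rot [0.0062, -0.0015, -0.0002] cm [0.05, -0.1, -14.97] rows~ 3.6
rot [0.0062, -0.0012, -0.0997] cm [-25.14, 8.16, -14.96] rows~ 7.3
```

Call:
play_rows([
  [[0,0,0,0,0,-4,8.7],[0,0,0,0,0,-8,8.7],[0,0,-0.05,-3,1,-11,8.7],[0,0,-0.1,-7,2,-13,8.7],[0,0,-0.1,-11,3.6,-15,8.7],[0,0,-0.1,-15,5,-15,8.7],[0,0,-0.1,-19,6.2,-15,8.7],[0,0,-0.1,-23,7.5,-15,8.7]],
])

```text
clock: 7.58
tool_pos: [0.5594, 0.2141, 0.222]
orientation: [-179.9, 0.1, -86.9]
force: [1.3, 0.0, -0.7]
opening: 0.0873
gripper_force: 0.0
```

Call:
play_rows([
  [[0,0,0,-2.1,0.7,0,8.7],[0,0,0,-2.1,0.7,0,8.7],[0,0,0,-2.1,0.7,0,8.7],[0,0,0,-2.1,0.7,0,8.7]],
])

```text
clock: 7.92
tool_pos: [0.5518, 0.2327, 0.2208]
orientation: [180.0, -0.0, -86.8]
force: [0.7, -0.1, -1.2]
opening: 0.0868
gripper_force: 0.0
```

```bash
python3 - <<'E'
from h import *
from plant import ctrl
import pickle
o=ctrl.get_obs();p=ctrl.snapshot("wrist");pickle.dump((o,p),open("w3.pkl","wb"))
print(o["tool_pos"],o["orientation"],o["clock"])
B=cv2.resize(p["color"][130:275,190:450],None,fx=3,fy=3,interpolation=cv2.INTER_CUBIC)
cv2.imwrite("pics/C.png",B[:,:,::-1])
E
```

```text
[0.55175593 0.23274693 0.22075478] [ 1.79989678e+02 -1.04370156e-02 -8.68181562e+01] 7.9167
```

View pics/C.png

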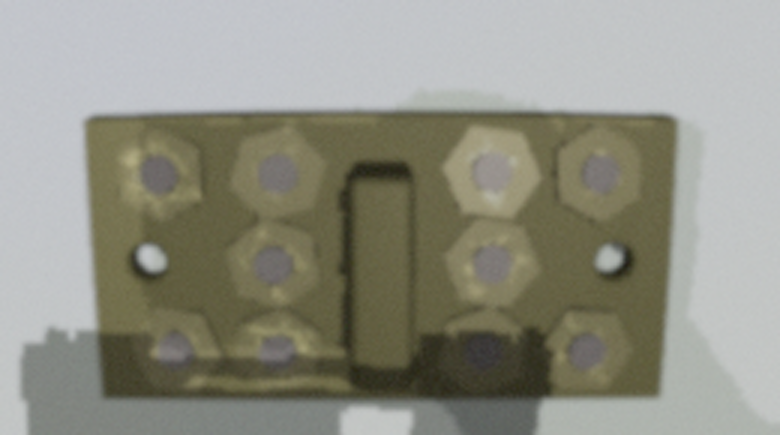

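The crop (scale 3, offset (190,130)) shows holes at (150,259) and (613,260), and the bar top centred at (381,274).

```bash
python3 - <<'E'
from h import *
import pickle
o,p=pickle.load(open("w3.pkl","rb"));s=pickle.load(open("d0.pkl","rb"))["scene"]
pl=lambda r,z: r[0]+r[1]*(z-r[0][2])/r[1][2]
b=lambda u,v:wray(p,o,((u+.5)/3+190-.5,(v+.5)/3+130-.5))
A,B=pl(b(150,259),.014),pl(b(613,260),.014);m=(A+B)/2
y=np.degrees(np.arctan2(*(A-B)[1::-1]));print(A,B,m,y,np.linalg.norm(A-B),pl(b(381,274),.05))
print([tri([b(u,v),ray(s,(x/2.8+165-.3,yy/2.8+185-.3))]) for u,v,x,yy in((613,260,704,324),(150,259,619,478))])
mv(m[0],m[1],.02,y-90)
E
```

```text
[0.62806121 0.24977422 0.014     ] [0.46967738 0.24122457 0.014     ] [0.54886929 0.2454994  0.014     ] 3.0898620630319855 0.1586144127050018 [0.54943945 0.24134905 0.05      ]
[(array([0.46972511, 0.24116026, 0.0135155 ]), [np.float64(0.0002289345832007164), np.float64(0.00022893458320082948)]), (array([0.62862937, 0.24982571, 0.01223614]), [np.float64(0.0004592028593866002), np.float64(0.0004592028593865006)])]
rot [0.0001, -0.0002, 0.0007] cm [-1.34, 0.24, 20.08] rows~ 4.8
```

Call:
play_rows([
  [[0,0,0,-1.3,0.2,4,8.7],[0,0,0,-1.3,0.2,8,8.7],[0,0,0,-1.3,0.2,12,8.7],[0,0,0,-1.3,0.2,15,8.7],[0,0,0,-1.3,0.2,17.5,8.7],[0,0,0,-1.3,0.2,19,8],[0,0,0,-1.3,0.2,20.0,7],[0,0,0,-1.3,0.2,20.0,6]],
])

```text
clock: 8.63
tool_pos: [0.5485, 0.2439, 0.0187]
orientation: [179.8, -0.1, -87.0]
force: [-0.7, -0.8, 0.4]
opening: 0.0721
gripper_force: 0.0
```

Call:
play_rows([
  [[0,0,0,0,0,0,4],[0,0,0,0,0,0,3],[0,0,0,0,0,0,0],[0,0,0,0,0,0,0],[0,0,0,0,0,0,0],[0,0,0,0,0,0,0],[0,0,0,0,0,0,0],[0,0,0,0,0,0,0]],
])

```text
clock: 9.3
tool_pos: [0.5494, 0.246, 0.0211]
orientation: [-180.0, 0.0, -86.8]
force: [-3.1, 0.9, 3.5]
opening: 0.0199
gripper_force: 30.0
```

Call:
play_rows([
  [[0,0,0,0,0,0,0],[0,0,0,0,0,0,0],[0,0,0,0,0,0,0],[0,0,0,0,0,0,0]],
])

```text
clock: 9.63
tool_pos: [0.5494, 0.246, 0.0211]
orientation: [-180.0, 0.0, -86.8]
force: [0.1, 0.1, 2.6]
opening: 0.0196
gripper_force: 30.0
```

Call:
play_rows([
  [[0,0,0,0,0,-1,0],[0,0,0,0,0,-2,0],[0,0,0,0,0,-3,0],[0,0,0,0,0,-3,0],[0,0,0,0,0,-3,0],[0,0,0,0,0,-3,0],[0,0,0,0,0,-3,0],[0,0,0,0,0,-3,0]],
])

```text
clock: 10.3
tool_pos: [0.5488, 0.2455, 0.0503]
orientation: [179.9, -0.0, -86.9]
force: [-0.2, 0.0, -6.0]
opening: 0.0197
gripper_force: 30.0
```

Call:
play_rows([
  [[0,0,0,0,0,0,0],[0,0,0,0,0,0,0],[0,0,0,0,0,0,0]],
])

```text
clock: 10.55
tool_pos: [0.549, 0.2457, 0.0506]
orientation: [180.0, -0.0, -86.9]
force: [0.2, -1.2, -7.0]
opening: 0.0197
gripper_force: 30.0
```

7 N, so this is the steel-core cover. I'll carry it to the mould.

```bash
python3 -c "
from h import *
mv(.5598,-.2385,.17,-95.6)"
```

```text
rot [0.0003, -0.0003, 0.1527] cm [48.41, 1.59, -11.93] rows~ 12.0
```

Call:
play_rows([
  [[0,0,0,0,0,-2.5,0],[0,0,0,0,0,-6,0],[0,0,0.02,2,0,-9,0],[0,0,0.04,5,0.2,-11,0],[0,0,0.06,8.5,0.4,-12,0],[0,0,0.08,12,0.6,-12,0],[0,0,0.1,16,0.8,-12,0],[0,0,0.12,20,1,-12,0]],
])

```text
clock: 11.22
tool_pos: [0.5497, 0.0442, 0.1713]
orientation: [-180.0, 0.0, -93.7]
force: [1.6, -0.1, -6.9]
opening: 0.0199
gripper_force: 30.0
```

Call:
play_rows([
  [[0,0,0.03,4,0.8,0,0],[0,0,0.03,8,1.3,0,0],[0,0,0.03,12,1.6,0,0],[0,0,0.03,16,2.0,0,0],[0,0,0.03,20,2.5,0,0],[0,0,0.03,23,2.8,0,0],[0,0,0.03,25.5,3.1,0,0],[0,0,0.03,26.5,3.2,0,0]],
])

```text
clock: 11.88
tool_pos: [0.4997, -0.2196, 0.1707]
orientation: [180.0, -0.0, -95.6]
force: [0.6, -0.6, -7.5]
opening: 0.0199
gripper_force: 30.0
```

```bash
python3 -c "
from h import *
mv(.5598,-.2385,.15,-95.6)"
```

```text
rot [0.0007, -0.0003, 0.0003] cm [1.29, -6.17, 2.06] rows~ 1.6
```

Call:
play_rows([
  [[0,0,0,0.7,-3,1,0],[0,0,0,1.2,-5.5,2,0],[0,0,0,1.2,-6.2,4,0],[0,0,0,1.2,-6.2,6,0],[0,0,0,1.2,-6.2,7,0],[0,0,0,1.2,-6.2,7,0],[0,0,0,1.2,-6.2,7,0],[0,0,0,1.2,-6.2,7,0]],
])

```text
clock: 12.55
tool_pos: [0.5623, -0.2347, 0.1022]
orientation: [-179.9, -0.0, -95.4]
force: [-0.0, 0.1, -6.3]
opening: 0.0198
gripper_force: 30.0
```

```bash
python3 - <<'E'
from h import *
from plant import ctrl
import pickle
mv(.5604,-.2383,.089,-95.6)
d={n:ctrl.snapshot(n) for n in("scene","side")}
o=ctrl.get_obs();d["wrist"]=ctrl.snapshot("wrist");d["o"]=o;pickle.dump(d,open("d4.pkl","wb"))
print(o["tool_pos"],o["orientation"],o["force"])
a=cv2.resize(d["scene"]["color"][175:285,165:285],None,fx=3.3,fy=3.3,interpolation=cv2.INTER_CUBIC)
b=cv2.resize(d["side"]["color"][150:260,295:415],None,fx=3.3,fy=3.3,interpolation=cv2.INTER_CUBIC)
cv2.imwrite("pics/D.png",np.hstack([a,b])[:,:,::-1])
E
```

```text
rot [-0.0018, -0.0005, 0.0035] cm [0.38, 0.16, 1.32] rows~ 0.3
[ 0.56248345 -0.23472238  0.10254011] [-1.79843540e+02 -1.61954128e-02 -9.54157717e+01] [ 0.41620163 -0.38128817 -6.84014005]
```

View pics/D.png

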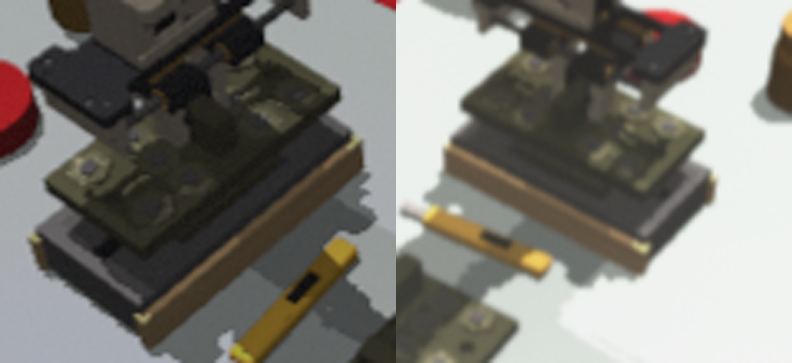

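The pictures show the cover held level above the mould, about 2 cm over the pins. I'll make the fine correction.

Call:
play_rows([
  [[-0.002,0,0.0035,0.38,0.16,0.5,0],[-0.002,0,0.0035,0.38,0.16,1.0,0],[-0.002,0,0.0035,0.38,0.16,1.2,0],[-0.002,0,0.0035,0.38,0.16,1.2,0],[-0.002,0,0.0035,0.38,0.16,1.2,0],[-0.002,0,0.0035,0.38,0.16,1.2,0]],
])

```text
clock: 13.2
tool_pos: [0.5597, -0.2384, 0.0888]
orientation: [179.9, -0.0, -95.6]
force: [0.0, 0.0, -6.9]
opening: 0.0196
gripper_force: 30.0
```

```bash
python3 - <<'E'
from h import *
from plant import ctrl
o=ctrl.get_obs();print(o["tool_pos"],o["orientation"],o["force"],o["moment"],o["qvel"].round(2));mv(.5604,-.2383,.066,-95.6)
E
```

```text
[ 0.55973777 -0.23837664  0.08882568] [ 1.79885364e+02 -6.46431257e-03 -9.56401295e+01] [ 0.00692688  0.01284924 -6.88394624] [-0.01659222  0.06048827 -0.03691559] [-0.04 -0.13  0.14  0.    0.03  0.03]
rot [0.002, -0.0001, -0.0007] cm [-0.01, -0.07, 2.28] rows~ 0.5
```

Call:
play_rows([
  [[0,0,0,0,-0.05,0.2,0],[0,0,0,0,-0.05,0.4,0],[0,0,0,0,-0.05,0.6,0],[0,0,0,0,-0.05,0.7,0],[0,0,0,0,-0.05,0.75,0],[0,0,0,0,-0.05,0.8,0],[0,0,0,0,-0.05,0.8,0]],
])

```text
clock: 13.78
tool_pos: [0.5602, -0.2384, 0.0808]
orientation: [179.9, -0.0, -95.6]
force: [-0.4, 0.3, -6.5]
opening: 0.02
gripper_force: 30.0
```

```bash
python3 - <<'E'
from h import *
from plant import ctrl
o=ctrl.get_obs();print(o["tool_pos"],o["orientation"],o["force"],o["moment"]);mv(.5604,-.2383,.066,-95.6)
E
```

```text
[ 0.56017135 -0.23835276  0.08077024] [ 1.79887233e+02 -2.00816629e-03 -9.56405924e+01] [-0.40893876  0.30583992 -6.50462935] [-0.03516387 -0.00507074 -0.05691364]
rot [0.002, -0.0, -0.0007] cm [-0.01, -0.03, 1.48] rows~ 0.4
```

Call:
play_rows([
  [[0,0,0,0,0,0.1,0],[0,0,0,0,0,0.2,0],[0,0,0,0,0,0.3,0],[0,0,0,0,0,0.4,0],[0,0,0,0,0,0.5,0],[0,0,0,0,0,0.5,0],[0,0,0,0,0,0.5,0]],
])

```text
clock: 14.37
tool_pos: [0.5602, -0.2384, 0.0757]
orientation: [179.9, -0.0, -95.6]
force: [1.2, -0.9, -8.0]
opening: 0.0199
gripper_force: 30.0
```

```bash
python3 - <<'E'
from h import *
from plant import ctrl
o=ctrl.get_obs();print(o["tool_pos"],o["orientation"],o["force"],o["moment"]);mv(.5604,-.2383,.066,-95.6)
E
```

```text
[ 0.5602169  -0.23839659  0.07574392] [ 1.79891965e+02 -3.18213062e-03 -9.56399854e+01] [ 1.22250688 -0.92698009 -8.00821684] [-0.28822863 -0.27008653 -0.02493013]
rot [0.0019, -0.0001, -0.0007] cm [-0.01, -0.02, 0.97] rows~ 0.2
```

Call:
play_rows([
  [[0,0,0,0,0,0.1,0],[0,0,0,0,0,0.2,0],[0,0,0,0,0,0.3,0],[0,0,0,0,0,0.4,0],[0,0,0,0,0,0.5,0],[0,0,0,0,0,0.6,0],[0,0,0,0,0,0.6,0]],
])

```text
clock: 14.95
tool_pos: [0.5602, -0.2384, 0.0701]
orientation: [179.9, -0.0, -95.6]
force: [-2.1, 0.5, -2.4]
opening: 0.02
gripper_force: 30.0
```

Call:
play_rows([
  [[0,0,0,0,0,0.1,0],[0,0,0,0,0,0.2,0],[0,0,0,0,0,0.3,0],[0,0,0,0,0,0.36,0],[0,0,0,0,0,0.36,0],[0,0,0,0,0,0.36,0]],
])

```text
clock: 15.45
tool_pos: [0.5602, -0.2384, 0.0662]
orientation: [179.9, -0.0, -95.6]
force: [-0.6, -0.2, -1.9]
opening: 0.0197
gripper_force: 30.0
```

Call:
play_rows([
  [[0,0,0,0,0,0.05,0],[0,0,0,0,0,0.1,0],[0,0,0,0,0,0.1,0],[0,0,0,0,0,0.1,0]],
])

```text
clock: 15.78
tool_pos: [0.5602, -0.2384, 0.0661]
orientation: [179.9, -0.0, -95.6]
force: [-3.9, 1.7, 6.3]
opening: 0.0199
gripper_force: 30.0
```

Call:
play_rows([
  [[0,0,0,0,0,0,3],[0,0,0,0,0,0,5],[0,0,0,0,0,0,7],[0,0,0,0,0,0,8.7],[0,0,0,0,0,0,8.7],[0,0,0,0,0,0,8.7],[0,0,0,0,0,0,8.7],[0,0,0,0,0,0,8.7]],
])

```text
clock: 16.45
tool_pos: [0.5601, -0.2384, 0.0652]
orientation: [179.9, -0.0, -95.6]
force: [-0.3, -0.1, -0.3]
opening: 0.0676
gripper_force: 0.0
```

Call:
play_rows([
  [[0,0,0,0,0,-2,8.7],[0,0,0,0,0,-5,8.7],[0,0,0,0,0,-9,8.7],[0,0,0,0,0,-13,8.7],[0,0,0,0,0,-15,8.7],[0,0,0,0,0,-15,8.7],[0,0,0,0,0,-15,8.7]],
])

```text
clock: 17.03
tool_pos: [0.561, -0.2384, 0.2169]
orientation: [-179.9, 0.0, -95.6]
force: [-1.4, -0.1, -1.1]
opening: 0.0874
gripper_force: 0.0
```

```bash
python3 - <<'E'
from h import *
from plant import ctrl
import pickle
o=ctrl.get_obs();p=ctrl.snapshot("wrist");s=ctrl.snapshot("side");q=ctrl.snapshot("scene");pickle.dump((o,p,s,q),open("w5.pkl","wb"));print(o["tool_pos"])
a=cv2.resize(p["color"][130:320,170:470],(600,380),interpolation=cv2.INTER_CUBIC)
b=cv2.resize(s["color"][150:280,240:420],None,fx=1.65,fy=1.65,interpolation=cv2.INTER_CUBIC)
c=cv2.resize(q["color"][175:345,165:340],None,fx=1.65,fy=1.65*214/280,interpolation=cv2.INTER_CUBIC)
m=np.zeros((600,600,3),np.uint8);m[:380]=a;m[380:380+b.shape[0],:b.shape[1]]=b;m[380:380+c.shape[0],300:300+c.shape[1]]=c
cv2.imwrite("pics/E.png",m[:,:,::-1])
E
```

```text
[ 0.56104251 -0.23842152  0.21694317]
```

View pics/E.png

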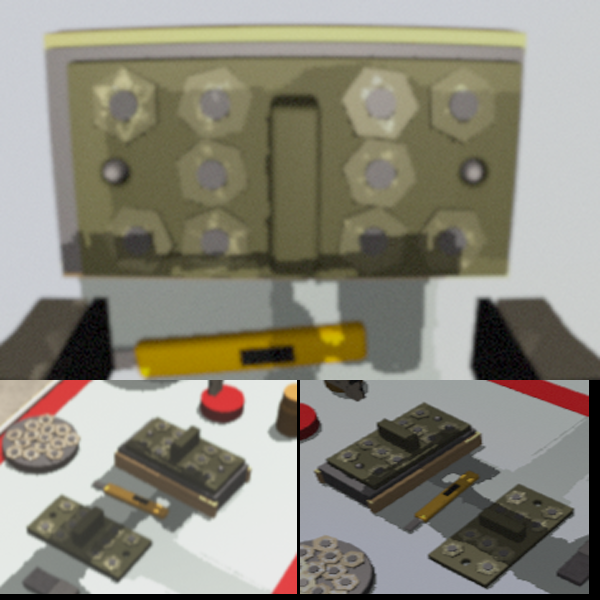

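The wrist view shows both pin tips standing in the two holes, and the plate lies parallel on the rim. I'll check numerically that the lighter cover is back in its spot and that the seated plate's height is right.

```bash
python3 - <<'E'
from h import *
import pickle
d=pickle.load(open("d0.pkl","rb"));o,p,s,q=pickle.load(open("w5.pkl","rb"))
def ecc(a,b,box):
    x,y,w,h=box;f=lambda i:cv2.Canny(i["color"],60,150)[y:y+h,x:x+w]
    g=lambda i:cv2.GaussianBlur(cv2.cvtColor(i["color"],7)[y:y+h,x:x+w],(3,3),0)
    W=np.eye(2,3,dtype=np.float32)
    try:c,W=cv2.findTransformECC(g(a),g(b),W,cv2.MOTION_EUCLIDEAN);return c,W.round(3).tolist()
    except cv2.error as e:return "fail"
print("cover1 scene",ecc(d["scene"],q,(244,258,87,81)),"side",ecc(d["side"],s,(254,218,80,55)))
print("brush",ecc(d["scene"],q,(320,278,50,59)),"knife",ecc(d["scene"],q,(226,247,44,45)))
# predicted plate corners when seated vs lifted 6mm, drawn on a big scene/side crop
c,a=np.array([.5604,-.2388]),np.radians(-5.6);Rm=np.array([[np.cos(a),-np.sin(a)],[np.sin(a),np.cos(a)]])
out=[]
for im,(x,y) in((q,(165,180)),(s,(300,160))):
    v=cv2.resize(im["color"][y:y+100,x:x+115],None,fx=3.4,fy=3.4,interpolation=cv2.INTER_CUBIC)
    P=[np.r_[c+Rm@np.array(k),.059] for k in((-.1,-.05),(.1,-.05),(.1,.05),(-.1,.05))]
    u=((proj(im,np.array(P))-[x,y])*3.4).round().astype(np.int32);cv2.polylines(v,[u],True,(255,0,0),1);out.append(v)
cv2.imwrite("pics/F.png",np.hstack(out)[:,:,::-1])
E
```

```text
cover1 scene (0.7529940537380246, [[1.0, -0.003000000026077032, 0.2759999930858612], [0.003000000026077032, 1.0, -1.1109999418258667]]) side (0.7814244715650998, [[1.0, -0.0, 0.9240000247955322], [0.0, 1.0, 0.12700000405311584]])
brush (0.7044923297689735, [[1.0, 0.02199999988079071, -1.3079999685287476], [-0.02199999988079071, 1.0, -0.4490000009536743]]) knife (0.7980911593610539, [[0.9990000128746033, -0.05000000074505806, 0.45500001311302185], [0.05000000074505806, 0.9990000128746033, -1.6269999742507935]])
```

View pics/F.png

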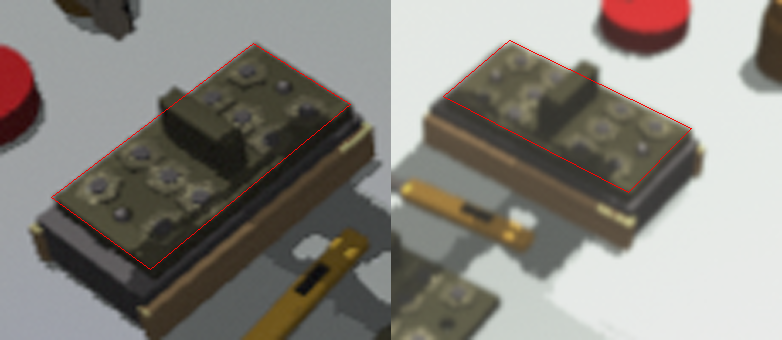

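The predicted plate outline at z = 59 mm (underside at 45 mm) matches in both views, so the heavy cover is fully home. The lighter cover sits within about 2 mm of its original spot.

```bash
python3 -c "
from plant import ctrl
print(ctrl.close_job())"
```

```text
the job is handed in; nothing more can be done
None
```

The heavier cover (about 7 N against 3.6 N for the other) is seated flush on the mould with both pins up through its holes. The lighter one is back within about 2 mm of its original spot, and the job is handed in with the gripper clear (no verdict was returned).

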